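Lock the carving jig's jaw through its L-slot

TASK

On the wooden holding jig, push the upright round knob along the long leg of its L-shaped slot to the corner, then push it round the corner fully home to the end of the short leg, so that the jaw slides the carved panel up to the fence and stays locked. Only push the knob, never lift it; do not touch the panel yourself, and leave the jar, cup, finial and gouge where they stand. Finish clear of everything.

Things in the scene. Friction and masses are not known exactly. Their poses are not given: they have to be found in the camera images.
- jig: wooden holding jig fixed to the bench, yaw differs. Origin: centre of the underside of its base board (200 mm in x, 340 mm in y, 18 mm thick). On its -y half lies the slot plate (x -100 to 100, y -165 to -35 mm, top 42 mm above the bench) with an L-shaped slot 19 mm wide: the long leg runs to +y along x = -25 mm, the short leg from the corner to +x
- corner (a point): where the pin's centre stands at the slot's corner, at the slot plate's top face (x -25, y -58 mm in the jig, 42 mm above the bench). The short leg ends with the pin's centre 52 mm from here along the jig's +x
- fence (a point): middle of the inner face of the fence at the jig's +y end (y 142 mm in the jig; the fence is 200 mm wide, top 50 mm above the bench)
- knob_mid (a point): middle of the upright round steel knob (30 mm diameter, 42 mm high, from 44 to 86 mm above the bench, so 2 mm above the slot plate; this point is 65 mm above the bench). It sits on a 16 mm steel pin that runs in the slot. Needs about 3 to 5 N to push; it stays where it is left and cannot tilt. It starts in the long leg, in its part away from the corner
- jaw (a joint): travel of knob and jaw together along the jig's +y (long leg), m: 0 at the foot of the slot, 0.084 hard stop at the corner. Cannot move back once the pin is in the short leg. Knob centre y in the jig = -0.142 + this
- pin (a joint): travel of the knob along the jig's +x (short leg), m: 0 in the long leg, 0.052 hard stop at the end of the short leg. Knob centre x in the jig = -0.025 + this. The slot lets it move only with the jaw at about 0.081 or more
- knob (a joint): lift of the knob up its pin, m: 0 down (it drops back by its own 0.15 kg); it is loose and can rise 0.020 if it is pulled up
- jaw_face (a point): middle of the front face of the moving jaw, a wooden bar 170 mm wide in the jig's x, 18 mm thick, top 50 mm above the bench; it faces the panel and moves with joint jaw (face at y = -0.014 + jaw in the jig)
- panel: loose carved wooden panel with a rosette, 110 mm (its x) by 70 mm (its y) by 22 mm, lying on the base board between jaw and fence; origin at the centre of its underside. It starts short of the fence; with the jaw closed it lies at the fence (y about 107 mm in the jig)
- glue_jar: closed jar, 60 mm diameter, 75 mm high, beside the jig; origin at the centre of its underside. To be left alone
- cup: white cup, 68 mm diameter, 80 mm high, beside the jig; origin at the centre of its underside. To be left alone
- finial: turned wooden finial, 48 mm diameter, 75 mm high, beside the jig; origin at the centre of its underside. To be left alone
- gouge: carving gouge, 220 mm long, 22 mm high, lying beside the jig on its +x side; origin near its middle, on the bench. To be left alone
Things that resemble listed ones, but are neither listed nor needed, are in the scene too. Leave any purple look-alike of the panel alone.

How it is judged:
By the outcome, as a careful person would: the job done as asked, in the order asked, and still so for the second after the job is handed in, with the robot touching nothing.
It also fails if it takes over 48 s, if anything falls off the work surface, if the arm or the gripper's body presses on something with over 40 N, if the wrist force passes 120 N, or if a joint passes its speed limit or range.

ROBOT

A 7-joint arm with a two-finger parallel gripper is mounted at the origin on the work surface. World frame = base frame: x ahead of the robot, y to its left, z up, the work surface at z = 0. Lengths are in m, angles in rad, forces in N, time in s.
With the tool pointing down it reaches from about 0.4 to 0.9 m from the base axis. Payload 5.5 kg.
Tool frame: the origin (TCP) lies where the fingers leave the gripper's body, on its centre line; the fingertips stand ahead of it and the grasp point (between the pads) lies 54 mm ahead of it (bot.tip_extent is the z of the fingertips in the tool frame, in m); z points along the fingers, y is the line along which they close (so a half turn about z gives the same grasp; the last joint's range is limited). The gripper opens to 85 mm and grips with 20 to 120 N. Pads are 22 mm wide; open, the fingers measure 114 mm over their backs; the gripper's body (76 mm by 85 mm) begins 54 mm behind the grasp point. The pads swing forward as they close: fully open they stand 13 mm farther back than shut.
Start: joints at [1.538, 0.501, -0.427, 1.55, 0.221, 1.138, -0.21], TCP at [0.19, -0.622, 0.304] pointing down, gripper open.
Joint ranges: [-2.88, 2.88], [-0.31, 2.03], [-1.54, 1.56], [0.2, 2.42], [-1.41, 4.55], [0.19, 2.02], [-2.57, 2.57]. Speed limits (rad/s): [2.57, 2.57, 3.14, 3.14, 3.14, 3.14, 3.14].

INTERFACE

Orientations are given as a 3x3 rotation matrix whose columns are the frame's x, y, z axes.
In Python, from plant import bot gives the robot as it stands.
- The arm moves only by the shell command python3 -m pendant 'ROWS' [OPENING] [FORCE]. ROWS is JSON, a list of rows, each a list of 2 entries, a list of its own where there are three numbers: the shift along the tool's x, y, z in m, then the turn, a rotation vector about the tool's x, y, z in degrees. In form: [[[dx, dy, dz], [rx, ry, rz]], ...]. A call has exactly 5 rows; each row shifts and turns the commanded pose from where the row before left it, along the tool's axes as they then stand; what a row does not reach is not made up. A row lasts 1/12 s, in which the tool goes at most 41.7 mm and 7.16 degrees, less where a joint would pass 70% of its speed; a pose out of reach is approached as far as the arm can. A call with a gripper value outside its range is refused whole. OPENING is the opening, from -1 (shut) to 1 (fully open), so that 0 is half open, set as the call begins (- or left out, the last holds). The fingers move at their own pace and stop on an object; FORCE is the grip in N (left out, the last holds). Time passes only in rows, so rows that do not move let the fingers close, or fill a call up. It gives the time, the measured TCP pose, the force, the opening and the grip force at its end, in the units of the state.
- bot.observe(): the state, without advancing time (a new reading comes with each control period).
- bot.capture(name): name is "side" or "top"; returns a dict with "color" (384x512x3 uint8, blue, green, red), "fx", "fy", "cx", "cy" (pixels), "R" (3x3) and "t" (3): a world point X has camera coordinates R X + t. Camera axes: x right, y down, z forward; pixel columns grow to the right and rows downward; lengths in m; the calibration is good to about 2 mm. A picture is of the moment at which its call begins. There is no depth.
- bot.close_job(): hands the job in; it is judged then, once.
The state is a dict: "time_s": time; "q": joint angles; "dq": joint speeds; "joint_efforts": joint torques, N m; "position": TCP position; "eef_rot": TCP orientation; "ft_force": force on the tool from outside, world axes, zero at the start; "wrist_torque": the same for the moment, N m; "grip_width": finger opening in m; "finger_force": force on a finger pad.
Only numpy, scipy, OpenCV 4.12 (cv2) and the standard library are available. Lean on these libraries where they do the work, as an engineer would, in place of code of your own. Each camera call takes 0.05 s, during which the arm holds its last target. There are 200 camera calls.

## Working session

There is one attempt and no reset: what is moved stays moved. The work goes in short steps, Python scripts to look and compute and a shell command to move; the robot and the scene stay as the last step left them, time stands still between calls to the robot, and variables do not carry over. Pictures are saved under pics/ and viewed, at most 10 in all, crops included, and the job is handed in when it is done.

```bash
mkdir -p pics; ls
python3 - <<'E'
from plant import bot
import cv2,numpy as np
for n in("side","top"):
    c=bot.capture(n);cv2.imwrite(f"pics/{n}0.png",c["color"])
    np.savez(f"{n}0.npz",**{k:c[k] for k in c})
    print(n,c["fx"],c["cx"],c["cy"],np.round(c["R"],3).tolist(),np.round(c["t"],3).tolist())
s=bot.observe();print(s["time_s"],s["position"],np.round(s["eef_rot"],3).tolist(),s["grip_width"],bot.tip_extent)
E
```

```text
pics
side 447.2459333395011 251.6377652919991 194.82008354151034 [[0.997, -0.079, -0.021], [-0.065, -0.614, -0.786], [0.049, 0.785, -0.617]] [-0.562, 0.103, 0.952]
top 366.33197119873836 255.61079572525006 189.79952677803254 [[-0.016, -1.0, -0.001], [-0.985, 0.016, -0.17], [0.17, -0.002, -0.985]] [0.049, 0.548, 0.714]
0.1 [ 0.18930015 -0.62130625  0.30297187] [[0.957, 0.292, -0.0], [0.292, -0.957, 0.002], [0.0, -0.002, -1.0]] 0.08533440015962022 0.0726
```

View pics/side0.png

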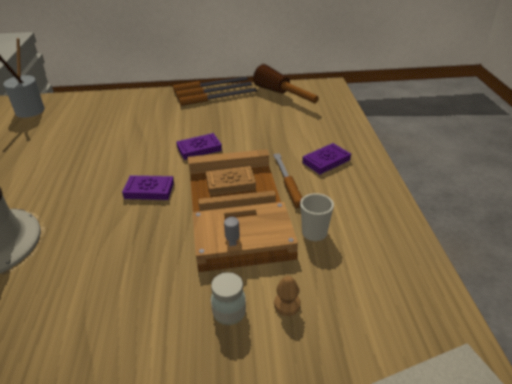

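View pics/top0.png

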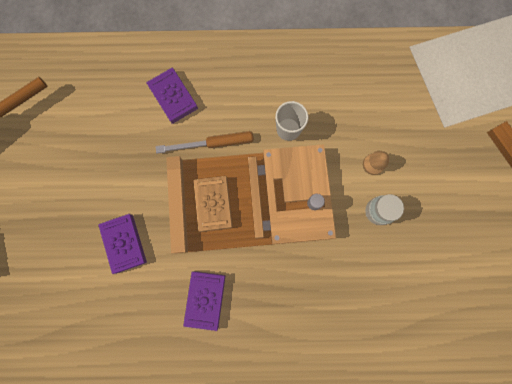

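The knob is at side (232,230) and top (317,202). Things that could be taken for it are the jar at top (388,210), the finial at (376,162), the cup at (291,120), and the small grey screws at (269,155), (330,233) and (265,225). The grey steel cylinder standing on the slot plate fits the description. I'll check it in a close crop.

Run:
```python
import cv2,numpy as np
a=cv2.imread("pics/top0.png")[130:270,155:345];b=cv2.imread("pics/side0.png")[140:275,180:310]
a=cv2.resize(a,None,fx=4,fy=4,interpolation=2)[:, :]
b=cv2.resize(b,None,fx=4,fy=4,interpolation=2)
o=np.zeros((600,800,3),np.uint8)
o[:560,:440]=a[:, 320:760]; b=cv2.resize(b,(360,374)); o[:374,440:]=b
cv2.imwrite("pics/crop0.png",o)
```

```text
(no output)
```

View pics/crop0.png

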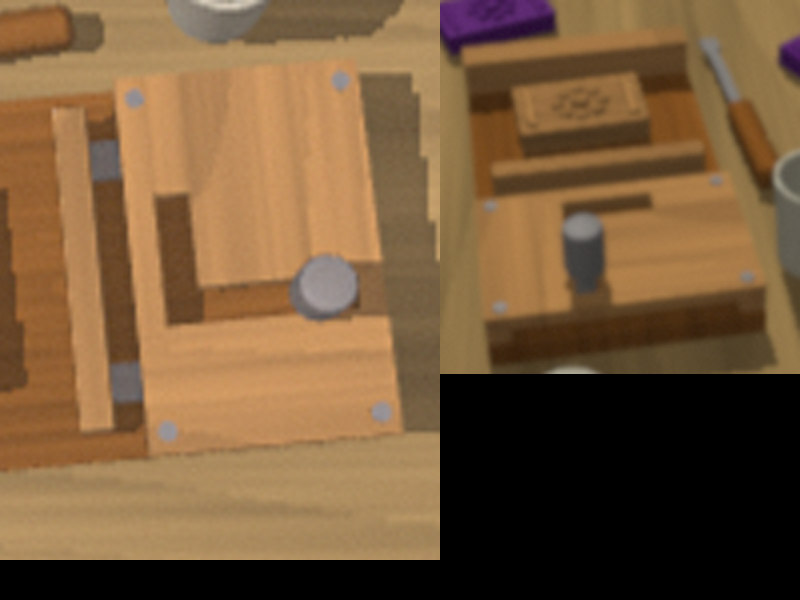

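The crop shows the knob as a grey cylinder in the long leg, near the slot's foot, with its top at crop (329,284). The slot plate's four corners are at (116,78), (358,60), (403,430) and (149,455). Next I'll get positions by ray casting.

```bash
cat > h.py <<'E'
import numpy as np, cv2
def ray(c,uv,z):
    d=np.linalg.inv(c["R"])@np.array([(uv[0]-c["cx"])/c["fx"],(uv[1]-c["cy"])/c["fy"],1.])
    o=-c["R"].T@c["t"]; return (o+d*(z-o[2])/d[2])
def proj(c,X):
    p=c["R"]@np.array(X)+c["t"]; return np.array([c["fx"]*p[0]/p[2]+c["cx"],c["fy"]*p[1]/p[2]+c["cy"]])
E
python3 - <<'E'
from h import *
t=np.load("top0.npz");s=np.load("side0.npz")
cr=lambda u,v:(235+u/4-.4,130+v/4-.4)
P=np.array([ray(t,cr(*p),.042)[:2] for p in[(116,78),(358,60),(403,430),(149,455)]])
J=np.array([(.1,-.035),(.1,-.165),(-.1,-.165),(-.1,-.035)])
H=(J-J.mean(0)).T@(P-P.mean(0));U,S,V=np.linalg.svd(H);R=(U@V).T
t0=P.mean(0)-R@J.mean(0)
print("sides",[np.linalg.norm(P[i]-P[(i+1)%4]) for i in range(4)],"res mm",((J@R.T+t0-P)*1e3).round(1).tolist())
yaw=np.degrees(np.arctan2(R[1,0],R[0,0]));print("yaw",yaw,"org",t0)
k=ray(t,cr(329,284),.086);print("knob top",k,"jig",R.T@(k[:2]-t0))
# side view knob top: crop scale 4*360/520
f=4*360/520
k2=ray(s,(180+583/1-0,0) if 0 else (180+(583-440)/f,140+225/f),.086);print("side knob",k2,"jig",R.T@(k2[:2]-t0))
for n,u,v in[("jar",388,207)]: print(n,ray(t,(u,v),.075))
print("finial",ray(t,(379,157),.075),"cup",ray(t,(291,115),.08))
for n,p in[("corner",(-.025,-.058)),("end",(.027,-.058)),("fence",(0,.142))]: print(n,R@np.array(p)+t0)
np.savez("jig.npz",R=R,t0=t0,yaw=yaw)
E
```

```text
sides [np.float64(0.12963388711698465), np.float64(0.19683461809461442), np.float64(0.1305509010011067), np.float64(0.19950751693960003)] res mm [[0.4, 0.3], [1.4, 0.0], [-1.8, 0.0], [-0.0, -0.4]]
yaw 3.902762868879902 org [0.53604657 0.05035406]
knob top [ 0.51905367 -0.07915405  0.086     ] jig [-0.02576825 -0.12805119]
side knob [ 0.5208645  -0.08041238  0.086     ] jig [-0.02404727 -0.12942985]
jar [ 0.50550702 -0.22147905  0.075     ]
finial [ 0.60786289 -0.2111269   0.075     ] cup [ 0.69849272 -0.03489521  0.08      ]
corner [ 0.51505222 -0.00921303]
end [ 0.56693163 -0.00567373]
fence [0.52638157 0.19202476]
```

Everything agrees: plate sides 130 × 197–199 mm, knob at jig x −0.025 in both views, jaw about 0.013. I'll shut the gripper, align it with the jig, and push the +y leg with the shut fingers from behind the knob.

```bash
python3 -m pendant '[[[0,0,0],[0,0,6.5]],[[0,0,0],[0,0,6.5]],[[0.02,-0.026,0],[0,0,0]],[[0.02,-0.026,0],[0,0,0]],[[0.02,-0.026,0],[0,0,0]]]' -1 20
python3 -m pendant '[[[0.02,-0.026,0],[0,0,0]],[[0.02,-0.026,0],[0,0,0]],[[0.02,-0.026,0],[0,0,0]],[[0.02,-0.026,0],[0,0,0]],[[0.02,-0.026,0],[0,0,0]]]'
python3 -m pendant '[[[0.02,-0.026,0],[0,0,0]],[[0.02,-0.026,0],[0,0,0]],[[0.02,-0.026,0],[0,0,0]],[[0.02,-0.026,0],[0,0,0]],[[0,0,0],[0,0,0]]]'
cat > st.py <<'E'
from plant import bot
import numpy as np
s=bot.observe();J=np.load("jig.npz");R,t=J["R"],J["t0"]
e=s["eef_rot"];print("t",s["time_s"],"pos",s["position"].round(4),"jig",(R.T@(s["position"][:2]-t)).round(4),"yawerr",round(float(np.degrees(np.arctan2(e[1,0],e[0,0]))-J["yaw"]),2),"z",e[:,2].round(3),"F",np.round(s["ft_force"],1),"tip",bot.tip_extent)
E
python3 st.py
```

```text
time_s: 0.52
position: [0.244, -0.5387, 0.3031]
eef_rot: [[0.998, 0.067, -0.0], [0.067, -0.998, 0.001], [-0.0, -0.001, -1.0]]
ft_force: [0.9, -0.0, 0.6]
grip_width: 0.0255
finger_force: 0.0
time_s: 0.93
position: [0.3352, -0.4016, 0.3036]
eef_rot: [[0.998, 0.069, -0.0], [0.069, -0.998, 0.0], [-0.0, -0.0, -1.0]]
ft_force: [0.9, -0.0, -0.6]
grip_width: 0.0001
finger_force: 0.0
time_s: 1.35
position: [0.4113, -0.2871, 0.3042]
eef_rot: [[0.997, 0.079, 0.002], [0.079, -0.997, 0.003], [0.002, -0.002, -1.0]]
ft_force: [1.1, 0.3, 0.4]
grip_width: 0.0002
finger_force: 0.0
t 1.35 pos [ 0.4113 -0.2871  0.3042] jig [-0.1474 -0.3282] yawerr 0.6 z [ 0.002  0.003 -1.   ] F [1.1 0.3 0.4] tip 0.0726
```

```bash
python3 -m pendant '[[[0.02,-0.025,0],[0,0,0.6]],[[0.02,-0.025,0],[0,0,0]],[[0.02,-0.025,0],[0,0,0]],[[0.02,-0.025,0],[0,0,0]],[[0.02,-0.025,0],[0,0,0]]]' 
python3 -m pendant '[[[0.02,-0.025,0],[0,0,0]],[[0,0,0.02],[0,0,0]],[[0,0,0.025],[0,0,0]],[[0,0,0.025],[0,0,0]],[[0,0,0],[0,0,0]]]'
python3 st.py
```

```text
time_s: 1.77
position: [0.5, -0.1621, 0.3037]
eef_rot: [[0.998, 0.058, -0.0], [0.058, -0.998, -0.0], [-0.0, -0.0, -1.0]]
ft_force: [-0.9, -0.6, -0.4]
grip_width: -0.0002
finger_force: 0.0
time_s: 2.18
position: [0.515, -0.1366, 0.2293]
eef_rot: [[0.998, 0.059, -0.008], [0.059, -0.998, 0.003], [-0.008, -0.003, -1.0]]
ft_force: [-1.2, 0.8, -0.3]
grip_width: 0.0
finger_force: 0.0
t 2.1833 pos [ 0.515  -0.1366  0.2293] jig [-0.0337 -0.185 ] yawerr -0.52 z [-0.008  0.003 -1.   ] F [-1.2  0.8 -0.3] tip 0.0726
```

```bash
python3 -m pendant '[[[0.009,0,0.02],[0,0,-0.5]],[[0,0,0.025],[0,0,0]],[[0,0,0.025],[0,0,0]],[[0,0,0.02],[0,0,0]],[[0,0,0],[0,0,0]]]' 
python3 st.py
python3 - <<'E'
from plant import bot
import cv2
c=bot.capture("side")["color"][150:340,130:390];cv2.imwrite("pics/side1.png",cv2.resize(c,None,fx=3,fy=3,interpolation=2))
E
```

```text
time_s: 2.6
position: [0.5249, -0.1366, 0.1411]
eef_rot: [[0.998, 0.067, -0.006], [0.067, -0.998, 0.002], [-0.006, -0.002, -1.0]]
ft_force: [-0.2, -0.3, -0.3]
grip_width: 0.0002
finger_force: 0.0
t 2.6 pos [ 0.5249 -0.1366  0.1411] jig [-0.0239 -0.1858] yawerr -0.08 z [-0.006  0.002 -1.   ] F [-0.2 -0.3 -0.3] tip 0.0726
```

View pics/side1.png

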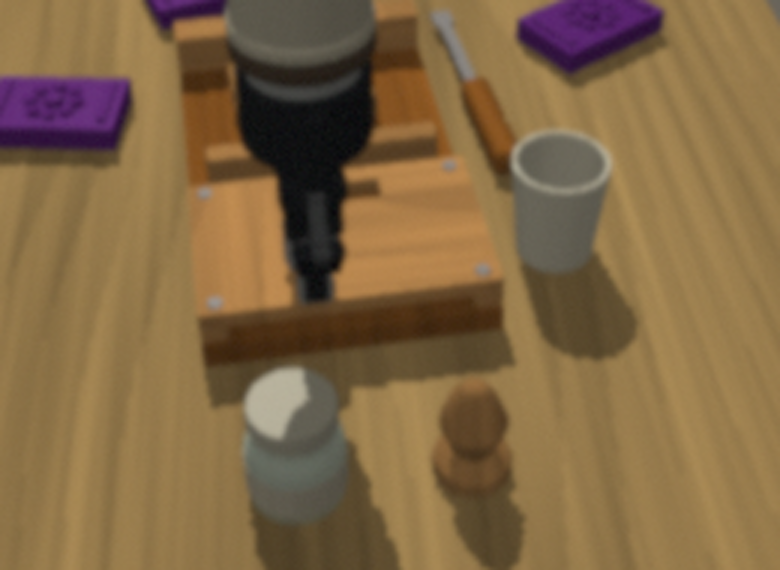

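The shut fingers stand behind the knob on its −y side, with the tip near crop (318,300). They are clear of the jar and finial, so I'll lower slightly and push toward the corner.

```bash
python3 -m pendant '[[[0,-0.003,0.008],[0,0,0]],[[0,-0.006,0],[0,0,0]],[[0,-0.007,0],[0,0,0]],[[0,-0.007,0],[0,0,0]],[[0,-0.007,0],[0,0,0]]]' 
python3 -m pendant '[[[0,-0.007,0],[0,0,0]],[[0,-0.007,0],[0,0,0]],[[0,-0.007,0],[0,0,0]],[[0,-0.007,0],[0,0,0]],[[0,-0.007,0],[0,0,0]]]' 
python3 st.py
```

```text
time_s: 3.07
position: [0.5257, -0.1058, 0.1369]
eef_rot: [[0.998, 0.068, 0.002], [0.068, -0.998, -0.001], [0.002, 0.001, -1.0]]
ft_force: [0.4, -1.4, 0.7]
grip_width: -0.0
finger_force: 0.1
time_s: 3.48
position: [0.523, -0.0711, 0.1361]
eef_rot: [[0.998, 0.067, 0.001], [0.067, -0.998, -0.0], [0.001, 0.0, -1.0]]
ft_force: [0.1, -2.4, 1.7]
grip_width: 0.0
finger_force: 1.0
t 3.4833 pos [ 0.523  -0.0711  0.1361] jig [-0.0213 -0.1203] yawerr -0.06 z [ 0.001 -0.    -1.   ] F [ 0.1 -2.4  1.7] tip 0.0726
```

```bash
python3 -m pendant '[[[-0.002,-0.006,0],[0,0,0]],[[-0.001,-0.006,0],[0,0,0]],[[0,-0.006,0],[0,0,0]],[[0,-0.005,0],[0,0,0]],[[0,-0.003,0],[0,0,0]]]' 
python3 st.py
python3 -m pendant '[[[0,-0.002,0],[0,0,0]],[[0,-0.002,0],[0,0,0]],[[0,-0.001,0],[0,0,0]],[[0,-0.001,0],[0,0,0]],[[0,0,0],[0,0,0]]]' 
python3 st.py;  python3 - <<'E'
from plant import bot
import cv2
for n in("side","top"): cv2.imwrite(f"pics/{n}2.png",bot.capture(n)["color"])
c=cv2.imread("pics/side2.png")[140:285,170:320];cv2.imwrite("pics/side2c.png",cv2.resize(c,None,fx=4,fy=4,interpolation=2))
E
```

```text
time_s: 3.9
position: [0.5179, -0.0451, 0.1359]
eef_rot: [[0.998, 0.068, -0.0], [0.068, -0.998, 0.0], [-0.0, -0.0, -1.0]]
ft_force: [1.2, -2.4, 1.6]
grip_width: 0.0004
finger_force: 1.2
t 3.9 pos [ 0.5179 -0.0451  0.1359] jig [-0.0246 -0.094 ] yawerr -0.02 z [-0.  0. -1.] F [ 1.2 -2.4  1.6] tip 0.0726
time_s: 4.32
position: [0.5175, -0.0399, 0.1358]
eef_rot: [[0.998, 0.067, -0.0], [0.067, -0.998, 0.0], [-0.0, -0.0, -1.0]]
ft_force: [0.5, -1.7, 0.7]
grip_width: 0.0001
finger_force: 0.8
t 4.3167 pos [ 0.5175 -0.0399  0.1358] jig [-0.0246 -0.0888] yawerr -0.06 z [-0.  0. -1.] F [ 0.5 -1.7  0.7] tip 0.0726
```

View pics/side2c.png

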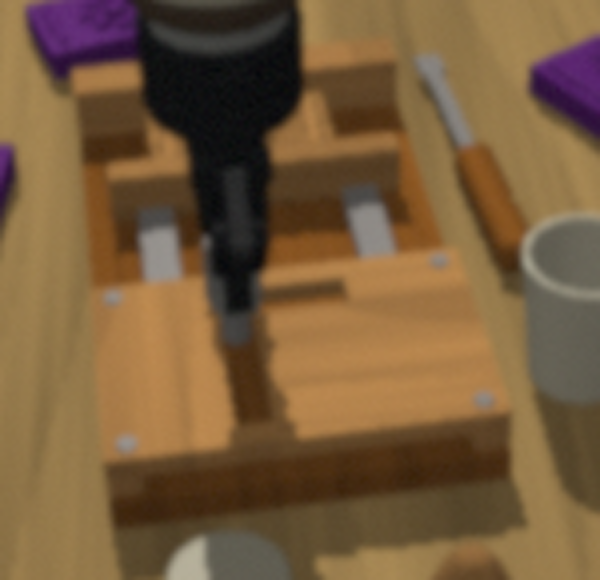

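The jaw has slid up to the panel, and the knob is close to the corner with the fingertip near crop (238,330). I'll push on in small steps until the force rises at the stop.

```bash
python3 -m pendant '[[[0,-0.001,0],[0,0,0]],[[0,-0.001,0],[0,0,0]],[[0,-0.001,0],[0,0,0]],[[0,0,0],[0,0,0]],[[0,0,0],[0,0,0]]]' >/dev/null
python3 st.py
python3 -m pendant '[[[0,-0.001,0],[0,0,0]],[[0,-0.001,0],[0,0,0]],[[0,-0.001,0],[0,0,0]],[[0,0,0],[0,0,0]],[[0,0,0],[0,0,0]]]' >/dev/null
python3 st.py
```

```text
t 4.8333 pos [ 0.5174 -0.0372  0.1359] jig [-0.0246 -0.0861] yawerr -0.07 z [-0. -0. -1.] F [-0.5 -3.9 -0.3] tip 0.0726
t 5.25 pos [ 0.5173 -0.0368  0.1359] jig [-0.0247 -0.0856] yawerr -0.18 z [-0.    -0.003 -1.   ] F [  1.4 -10.1   0.8] tip 0.0726
```

The stop is reached: travel stalled at 10 N. Now I'll back off and go round to the knob's −x side.

```bash
python3 -m pendant '[[[0,0.01,0],[0,0,0]],[[0,0.012,0],[0,0,0]],[[-0.02,0,0],[0,0,0]],[[-0.023,0,0],[0,0,0]],[[0,0,0],[0,0,0]]]' >/dev/null
python3 st.py
python3 -m pendant '[[[0,-0.015,0],[0,0,0.1]],[[0,-0.015,0],[0,0,0]],[[0,-0.015,0],[0,0,0]],[[0,0,0],[0,0,0]],[[0,0,0],[0,0,0]]]' >/dev/null
python3 st.py
python3 - <<'E'
from plant import bot
import cv2
for n in("side","top"): cv2.imwrite(f"pics/{n}3.png",bot.capture(n)["color"])
c=cv2.imread("pics/side3.png")[140:285,170:320];cv2.imwrite("pics/side3c.png",cv2.resize(c,None,fx=4,fy=4,interpolation=2))
E
```

```text
t 5.6667 pos [ 0.4711 -0.0593  0.1348] jig [-0.0723 -0.105 ] yawerr -0.08 z [-0.006  0.    -1.   ] F [-1.6  0.5 -0.4] tip 0.0726
t 6.0833 pos [ 0.4732 -0.0131  0.136 ] jig [-0.067 -0.059] yawerr -0.03 z [ 0.     0.001 -1.   ] F [ 1.3 -1.1 -0.3] tip 0.0726
```

View pics/side3c.png

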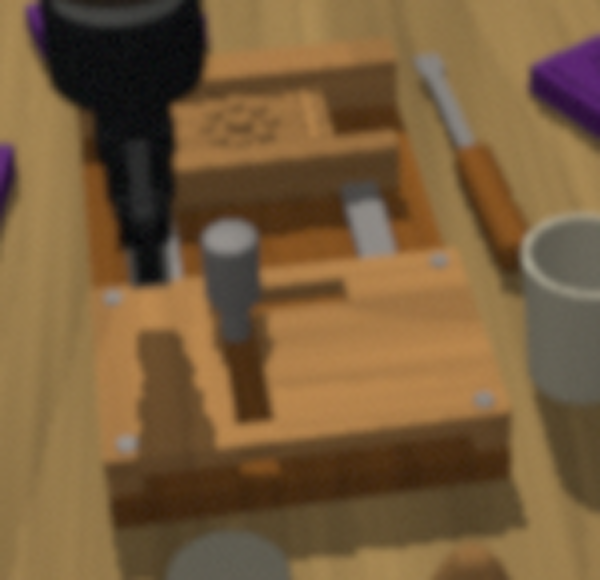

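The knob stands at the corner at crop (230,280), the panel is at the fence, and the fingers are on the knob's −x side. I'll push along +x.

```bash
python3 -m pendant '[[[0.006,0,0],[0,0,0]],[[0.006,0,0],[0,0,0]],[[0.005,0,0],[0,0,0]],[[0.005,0,0],[0,0,0]],[[0.005,0,0],[0,0,0]]]' >/dev/null
python3 st.py
python3 -m pendant '[[[0.005,0,0],[0,0,0]],[[0.005,0,0],[0,0,0]],[[0.005,0,0],[0,0,0]],[[0.005,0,0],[0,0,0]],[[0.003,0,0],[0,0,0]]]' >/dev/null
python3 st.py
```

```text
t 6.6 pos [ 0.5001 -0.0126  0.1358] jig [-0.0402 -0.0603] yawerr -0.19 z [-0.001 -0.    -1.   ] F [-1.5 -1.3  1.8] tip 0.0726
t 7.0167 pos [ 0.5234 -0.0106  0.1358] jig [-0.0167 -0.0599] yawerr -0.16 z [ 0.  0. -1.] F [-2.1 -1.9  0.4] tip 0.0726
```

```bash
python3 -m pendant '[[[0.004,0,0],[0,0,0]],[[0.004,0,0],[0,0,0]],[[0.003,0,0],[0,0,0]],[[0.002,0,0],[0,0,0]],[[0.001,0,0],[0,0,0]]]' >/dev/null
python3 st.py
python3 -m pendant '[[[0.001,0,0],[0,0,0]],[[0.001,0,0],[0,0,0]],[[0.001,0,0],[0,0,0]],[[0,0,0],[0,0,0]],[[0,0,0],[0,0,0]]]' >/dev/null
python3 st.py
python3 -m pendant '[[[0.001,0,0],[0,0,0]],[[0.001,0,0],[0,0,0]],[[0.001,0,0],[0,0,0]],[[0,0,0],[0,0,0]],[[0,0,0],[0,0,0]]]' >/dev/null
python3 st.py
```

```text
t 7.4333 pos [ 0.537  -0.0095  0.1358] jig [-0.0031 -0.0598] yawerr -0.15 z [ 0.  0. -1.] F [-1.9 -1.2 -0.1] tip 0.0726
t 7.85 pos [ 0.5399 -0.0093  0.136 ] jig [-0.0002 -0.0598] yawerr -0.14 z [ 0.  0. -1.] F [-1.2 -0.3 -0.8] tip 0.0726
t 8.2667 pos [ 0.542  -0.0092  0.1358] jig [ 0.0019 -0.0598] yawerr -0.14 z [-0.002 -0.    -1.   ] F [-5.  -0.4  3. ] tip 0.0726
```

```bash
python3 -m pendant '[[[0.001,0,0],[0,0,0]],[[0.001,0,0],[0,0,0]],[[0.001,0,0],[0,0,0]],[[0,0,0],[0,0,0]],[[0,0,0],[0,0,0]]]' >/dev/null
python3 st.py
python3 -m pendant '[[[0.001,0,0],[0,0,0]],[[0.001,0,0],[0,0,0]],[[0,0,0],[0,0,0]],[[0,0,0],[0,0,0]],[[0,0,0],[0,0,0]]]' >/dev/null
python3 st.py
```

```text
t 8.6833 pos [ 0.5425 -0.0091  0.1355] jig [ 0.0024 -0.0598] yawerr -0.14 z [-0.007 -0.001 -1.   ] F [-12.6  -0.9   9.6] tip 0.0726
t 9.1 pos [ 0.5429 -0.009   0.1353] jig [ 0.0028 -0.0597] yawerr -0.13 z [-0.01  -0.002 -1.   ] F [-17.5  -0.6  13.8] tip 0.0726
```

The hard stop is reached, at 17 N with no more travel. I'll back off level first, then rise.

```bash
python3 -m pendant '[[[-0.01,0,0],[0,0,0]],[[-0.015,0,0],[0,0,0]],[[-0.02,0,0],[0,0,0]],[[-0.01,0,-0.01],[0,0,0]],[[0,0,-0.03],[0,0,0]]]' >/dev/null
python3 -m pendant '[[[0,0,-0.03],[0,0,0]],[[-0.02,0,-0.03],[0,0,0]],[[-0.02,0.02,-0.03],[0,0,0]],[[0,0.03,-0.02],[0,0,0]],[[0,0.03,0],[0,0,0]]]' >/dev/null
python3 -m pendant '[[[0,0.03,0],[0,0,0]],[[0,0.03,0],[0,0,0]],[[0,0.03,0],[0,0,0]],[[0,0,0],[0,0,0]],[[0,0,0],[0,0,0]]]' >/dev/null
python3 st.py
python3 - <<'E'
from plant import bot
import cv2,numpy as np
for n in("side","top"): cv2.imwrite(f"pics/{n}4.png",bot.capture(n)["color"])
a=cv2.resize(cv2.imread("pics/side4.png")[130:330,165:365],(400,400),interpolation=2)
b=cv2.resize(cv2.imread("pics/top4.png")[90:290,150:350],(400,400),interpolation=2)
cv2.imwrite("pics/fin.png",np.hstack([a,b]))
E
```

```text
t 10.35 pos [ 0.4646 -0.187   0.2863] jig [-0.0874 -0.2319] yawerr -0.38 z [ 0.002 -0.001 -1.   ] F [-0.   1.4 -0.1] tip 0.0726
```

View pics/fin.png

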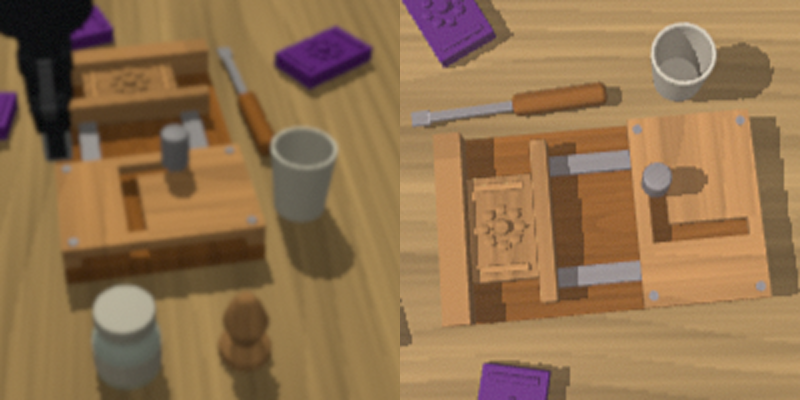

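The knob now stands at the end of the short leg at right-half (657,178), the panel is at the fence, and the other objects haven't moved. I'll check the knob position in numbers, then hand in.

Run:
```python
from h import *
t=np.load("top0.npz");J=np.load("jig.npz")
k=ray(t,(278.3,178.8),.086);j=J["R"].T@(k[:2]-J["t0"]);print(j, "pin",j[0]+.025,"jaw",j[1]+.142)
d=cv2.absdiff(cv2.imread("pics/top0.png"),cv2.imread("pics/top4.png")).max(2)
for n,(x,y) in dict(jar=(385,210),finial=(376,162),cup=(291,120),gouge=(205,143)).items(): print(n,(d[y-15:y+15,x-15:x+15]>40).sum())
```

```text
[ 0.02395304 -0.05693505] pin 0.0489530383950142 jaw 0.08506494894779817
jar 229
finial 0
cup 0
gouge 0
```

Run:
```python
import cv2
d=cv2.absdiff(cv2.imread("pics/side0.png"),cv2.imread("pics/side4.png")).max(2)
print((d[270:330,205:305]>40).sum())
from plant import bot
print(bot.close_job())
```

```text
22
the job is handed in; nothing more can be done
None
```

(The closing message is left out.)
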